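# Pump up the glaze sprayer

### The arm

A 6-joint arm with a two-finger parallel gripper is mounted at the origin on the work surface. World frame = base frame: x ahead of the robot, y to its left, z up, the work surface at z = 0. Lengths are in m, angles in rad, forces in N, time in s.
With the tool pointing down it reaches from about 0.325 to 0.775 m from the base axis. Payload 5.5 kg.
Tool frame: the origin (TCP) lies midway between the tips of the shut fingers; the grasp point (between the pads) lies 19 mm behind it (manip.tcp_to_grasp is the distance from the TCP to the grasp point, in m); x points along the fingers, y is the direction in which the jaws open and shut, and the axes are right-handed (so a half turn about x gives the same grasp; the last joint's range is limited). The gripper opens to 88 mm and grips with 3 to 60 N. Pads are 20 mm wide; open, the fingers measure 115 mm over their backs; the gripper's body (75 mm by 178 mm) begins 61 mm behind the grasp point.
Start: joints at [-1.276, 0.091, 1.231, -0, 1.82, -0.057], TCP at [0.207, -0.563, 0.223] pointing down, gripper open.
Joint ranges: [-2.87, 2.87], [-0.86, 2.18], [0.17, 2.46], [-1.51, 4.65], [0.06, 2.69], [-2.65, 2.65]. Speed limits (rad/s): [2.57, 2.57, 3.01, 3.14, 3.14, 3.14].

### API

Orientations are given as a rotation vector (axis times angle).
In Python, from bench import manip, viewer gives the robot as it stands. The module is installed in compiled form; this text tells all that it offers.
- The arm moves only by the tool apply_moves, never from a script. Its argument "commands" is a list of rows, each an object with "travel": the shift along the tool's x, y, z each as a share of 50 cm, from -1 to 1, a list of three; "angular": the turn, a rotation vector about the tool's x, y, z each as a share of pi/2 rad, from -1 to 1, a list of three. A call has 1 to 10 rows; each row is the pose to reach, as a shift and turn from the pose commanded when the call began, along the tool's axes at that moment; what a row does not reach only later rows make up. A row lasts 1/12 s, in which the tool goes at most 41.7 mm and 7.16 degrees, less where a joint would pass 70% of its speed; a pose out of reach is approached as far as the arm can. A call with a number of a shift or a turn outside -1 to 1 is refused whole. A call with a gripper value outside its range is refused whole. "fingers" is the closure, from -1 (fully open) to 1 (shut), so that 0 is half open, set as the call begins (left out, the last holds). The fingers move at their own pace and stop on an object; the grip force is fixed at half the most. Time passes only in rows, so rows that repeat a pose let the fingers close. It gives the time, the measured TCP pose, the force and the opening at its end, in the units of the state.
- manip.state(): the state, without advancing time (a new reading comes with each control period).
- viewer.grab_frame(name): name is "side" or "top" or "wrist"; returns (picture, depth): 480x640x3 uint8, red, green, blue; 480x640 float32, m along the optical axis (not along the pixel's ray), 0 where there is no reading.
- viewer.camera_params(name): a dict with "fovy" (degrees; the focal length in pixels is half the picture's height over the tangent of half this angle, whatever the lens; pixels are square), "cx", "cy" (the principal point, pixels), "pose" (4x4, takes a point from camera to world coordinates); the wrist camera has in their place "hand_eye" (4x4, takes a point from camera to tool coordinates, whose origin is the TCP and whose axes are the tool frame's). Camera axes: x right, y up, looking along -z (the intrinsics and any distortion apply to the point x, -y, -z); pixel columns grow to the right and rows downward; lengths in m; the calibration is good to about 2 mm. The wrist camera is an equidistant fisheye: a pixel r from the principal point sees the ray r / f radians off the axis. A picture is of the moment at which its call begins: read the wrist's pose just before it. camera_params takes no time and is no camera call.
- manip.finish_job(): hands the job in, once; it reports no verdict.
The state is a dict: "t": time; "qpos": joint angles; "joint_vel": joint speeds; "effort": joint torques, N m; "tool_pos": TCP position; "tcp_rot": TCP orientation; "wrist_force": force on the tool from outside, world axes, zero at the start; "ft_torque": the same for the moment, N m; "grip_width": finger opening in m.
Only numpy, scipy, OpenCV 4.12 (cv2) and the standard library are available. Lean on these libraries where they do the work, as an engineer would, in place of code of your own. Each camera call takes 0.05 s, during which the arm holds its last target.

### The job

Pump up the glaze sprayer standing on the studio table: with your fingertips push down the round plunger knob on its top and let it spring back up, stroke after stroke, until the indicator pin beside it has popped fully out. Do not touch the pin or lift anything, keep the sprayer standing where it is, leave the mugs, the dish and the vase alone, and finish with the plunger up.

Things in the scene. Friction and masses are not known exactly. Their poses are not given: they have to be found in the camera images.
- sprayer: one-litre pump-up hand sprayer, loose and upright on the table, about 0.9 to 1.4 kg: white tank 112 mm in diameter and 172 mm high, black spray head above it (top 214 mm above the table, the pump gland on it 221 mm), short nozzle with a brass end reaching 81 mm from the axis along its -x, loop grip reaching 104 mm from the axis along its +x, thumb lever along the head's rear top (+x side, x 25 to 85 mm, at most 225 mm high). Origin on the tank's axis at the table, z up.
- plunger: black round plunger knob, 44 mm in diameter and 16 mm thick, with a flat top, on the sprayer's axis. Origin at the centre of its top, z up: 272 mm above the table when up, 242 mm when fully down. It is the highest part of the sprayer.
- plunger_down (a joint): how far the plunger is pushed down, m: 0 up, 0.030 fully down at a firm stop. A spring returns it to 0 within half a second of being let go. It takes about 4 N to start it, 9 to 12 N near the bottom at 0.1 m/s (less when slower). Every full stroke adds pressure, and short strokes add less; pressure stays when the plunger rises. Strokes past full pressure do no harm.
- indicator_pin: pressure indicator pin of the relief valve: brass cap 13 mm in diameter on a 8 mm steel stem, upright on the spray head 42 mm from the sprayer's axis along its +y. Origin at the centre of the cap's top, z up: 218 mm above the table when in, 234 mm when fully out, always lower than the knob's top. Not to be touched.
- pin_rise (a joint): how far the pin stands out, m: 0 in, about 0.016 fully out. It starts between 0 and 0.004, hardly moves during the first strokes and rises about 3 to 5 mm a full stroke during the later ones; about 3 to 8 full strokes in all. It stays where it is between strokes.
- mug_a: grey-green stoneware mug, 80 mm in diameter, 86 mm high, ring handle on its +y side reaching 76 mm from its axis; loose. Origin at the centre of its underside. A bystander.
- mug_b: a second mug, the same as mug_a. A bystander.
- dish: oval brown stoneware dish, 184 mm (its x) by 104 mm (its y), 18 mm high; loose. Origin at the centre of its underside. A bystander.
- vase: pale grey vase with a dark blue rim, 88 mm in diameter, 160 mm high; loose. Origin at the centre of its underside. A bystander.

How it is judged:
On the way, in this order (a step that is already met when the one before it is completed fails the run):
1. the plunger is pushed down a first time with the fingers (value of joint plunger_down above 0.018 m and contact force between the fingers and plunger above 1 N), for 0.02 s.
2. it is let up again (value of joint plunger_down below 0.006 m), for 0.02 s.
3. the plunger is pushed down again with the fingers (all of step 1), for 0.02 s.
4. the pin stands fully out (value of joint pin_rise above 0.0135 m), for 0.2 s.
At the end, for the whole second after the job is handed in: The indicator pin stands at least 13.5 mm out of its 16 mm, the plunger is up to within 4 mm, and the sprayer stands upright and at rest within 30 mm of where it stood. The mugs, dish and vase are within 20 mm of where they stood (value of joint pin_rise above 0.0135 m and value of joint plunger_down below 0.004 m and angle between sprayer's own z axis and vertical below 0.06 rad and distance of sprayer from where it was at the start of the episode below 0.03 m and linear speed of sprayer below 0.02 m/s and distance of each of mug_a, mug_b, dish, vase from where it was at the start of the episode below 0.02 m); the robot touches nothing.
It fails at once if the sprayer is lifted (height (world z) of sprayer above 0.012 m).
It fails at once if the sprayer is tipped (angle between sprayer's own z axis and vertical above 0.25 rad).
It fails at once if the indicator pin is touched (contact force between any of the fingers, the arm and indicator_pin above 0.5 N).
It fails at once if a mug, the dish or the vase is knocked or carried off (distance of any of mug_a, mug_b, dish, vase from where it was at the start of the episode above 0.03 m).
It also fails if it takes over 45 s, if anything falls off the work surface, if the arm or the gripper's body presses on something with over 40 N, if the wrist force passes 120 N, or if a joint passes its speed limit or range.

## Working session

There is one attempt and no reset: what is moved stays moved. The work goes in short steps, Python scripts to look and compute and a tool call to move; the robot and the scene stay as the last step left them, time stands still between calls to the robot, and variables do not carry over. Pictures are saved under pics/ and viewed, and the job is handed in when it is done.

Besides the shell and the picture viewer there is one more tool, called as name(argument=value, ...) on one line, values as JSON. apply_moves: Moves the arm, as the interface text tells. Its arguments: {"type":"object","properties":{"commands":{"type":"array"},"fingers":{"type":"number"}},"required":["commands"]}

```bash
mkdir -p pics; python3 - <<'E'
from bench import manip, viewer
import cv2,numpy as np
s=manip.state()
for k in s: print(k,s[k])
for n in ["side","top"]:
    p,d=viewer.grab_frame(n); cv2.imwrite(f"pics/{n}1.png",p[...,::-1]); np.savez(f"pics/{n}1.npz",p=p,d=d)
    print(n,viewer.camera_params(n))
print(viewer.camera_params("wrist"))
E
```

```text
t 0.0
qpos [-1.27568038e+00  9.18538430e-02  1.23187121e+00  4.87912929e-05
  1.81979469e+00 -5.66986949e-02]
joint_vel [ 2.23387775e-03  2.35783153e-03  1.89063841e-05 -5.79029382e-04
 -5.19512066e-04 -1.09618297e-03]
effort [ 1.05002360e-03 -4.46445680e+01 -4.06442070e+01  6.96934643e-02
  2.92145630e-02 -1.53888673e-04]
tool_pos [ 0.20669043 -0.56296345  0.22151817]
tcp_rot [ 2.03061027  0.36295479 -2.03098612]
wrist_force [-0.27821962  0.34354365  0.25800157]
ft_torque [-0.02148129  0.04267218 -0.04463415]
grip_width 0.08768956264134099
side {'fovy': 53.075163149547485, 'cx': 319.1177276231024, 'cy': 244.44885598513383, 'pose': array([[-0.82841396,  0.30116597, -0.47225985,  0.11763587],
       [-0.56009102, -0.43738887,  0.70355457,  0.64412708],
       [ 0.00532549,  0.84734293,  0.5310194 ,  0.68708099],
       [ 0.        ,  0.        ,  0.        ,  1.        ]])}
top {'fovy': 47.61718163885294, 'cx': 313.31492528112364, 'cy': 235.46942382316232, 'pose': array([[ 0.01473758,  0.98196137, -0.18850642,  0.34012986],
       [-0.99963374,  0.01018998, -0.02507087, -0.03068228],
       [-0.02269775,  0.18880686,  0.98175189,  1.41336979],
       [ 0.        ,  0.        ,  0.        ,  1.        ]])}
{'fovy': 65.70646984690485, 'cx': 321.25372564661853, 'cy': 239.00784297454243, 'hand_eye': array([[ 3.45019794e-06,  2.45516186e-01, -9.69392491e-01,
        -1.61844976e-01],
       [ 9.99999545e-01,  9.23446181e-04,  2.37438584e-04,
         4.91156738e-04],
       [ 9.53476810e-04, -9.69392052e-01, -2.45516071e-01,
        -6.62482458e-02],
       [ 0.00000000e+00,  0.00000000e+00,  0.00000000e+00,
         1.00000000e+00]])}
```

View pics/side1.png

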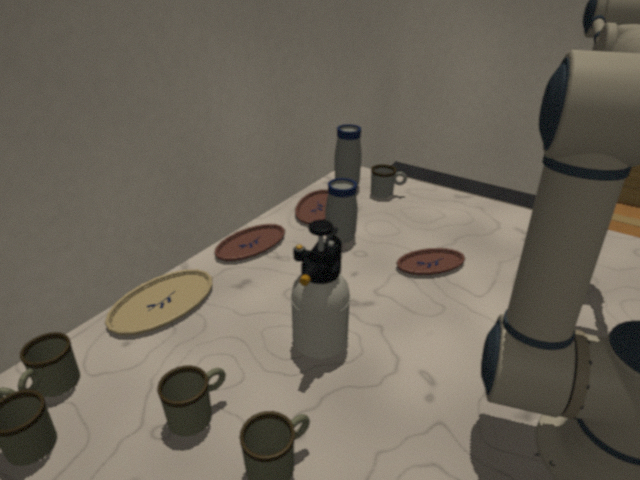

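View pics/top1.png

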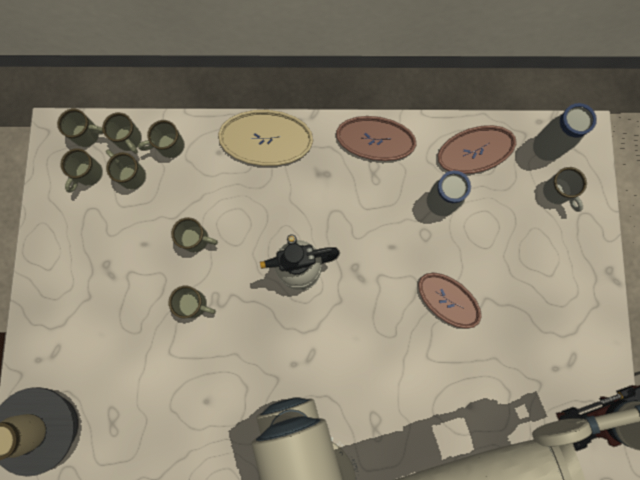

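```bash
cat > h.py <<'E'
import numpy as np,cv2
from bench import manip, viewer
def ray(n,u,v,P=None):
    P=P or viewer.camera_params(n); f=240/np.tan(np.radians(P['fovy']/2))
    d=np.array([(u-P['cx'])/f,-(v-P['cy'])/f,-1.]); T=P['pose']
    return T[:3,3],T[:3,:3]@d
def onz(n,u,v,z):
    o,d=ray(n,u,v); return o+d*(z-o[2])/d[2]
def pts(n,d):
    P=viewer.camera_params(n); f=240/np.tan(np.radians(P['fovy']/2)); v,u=np.mgrid[:480,:640]
    c=np.stack([(u-P['cx'])/f*d,-(v-P['cy'])/f*d,-d],-1); return c@P['pose'][:3,:3].T+P['pose'][:3,3]
E
python3 - <<'E'
from h import *
for n,(x0,x1,y0,y1) in {"side":(270,370,210,300),"top":(240,360,220,300)}.items():
    z=np.load(f"pics/{n}1.npz"); c=z['p'][y0:y1,x0:x1,::-1]; c=np.clip(c.astype(float)*1.6,0,255).astype(np.uint8)
    cv2.imwrite(f"pics/{n}1z.png",cv2.resize(c,None,fx=6,fy=6,interpolation=cv2.INTER_NEAREST))
    W=pts(n,z['d']); 
    for lo,hi in [(.262,.285),(.2,.24)]:
        m=(W[...,2]>lo)&(W[...,2]<hi)&(z['d']>0); m[:y0]=0;m[y1:]=0;m[:,:x0]=0;m[:,x1:]=0
        q=W[m]; 
        if len(q): print(n,lo,len(q),q.mean(0),q.min(0),q.max(0))
E
```

```text
side 0.262 337 [0.51611709 0.04537325 0.27111646] [0.49754393 0.0193797  0.26241858] [0.54063351 0.06314171 0.27454233]
side 0.2 1303 [0.51770459 0.0525097  0.21402879] [ 0.48923148 -0.04063416  0.20001495] [0.56981177 0.12178056 0.23982792]
top 0.262 328 [0.52075102 0.03972001 0.27187411] [0.49980494 0.01974333 0.26255148] [0.54320701 0.06050239 0.27806374]
top 0.2 880 [0.52202451 0.03816011 0.21419666] [ 0.49212678 -0.04692299  0.20006093] [0.57358308 0.11853078 0.23022983]
```

View pics/side1z.png

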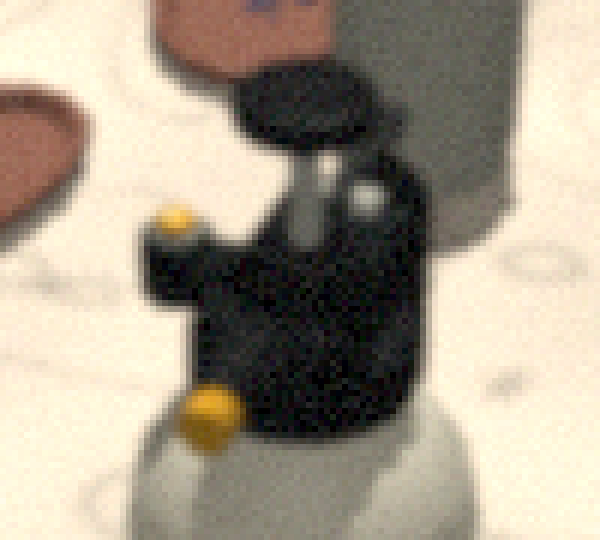

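View pics/top1z.png

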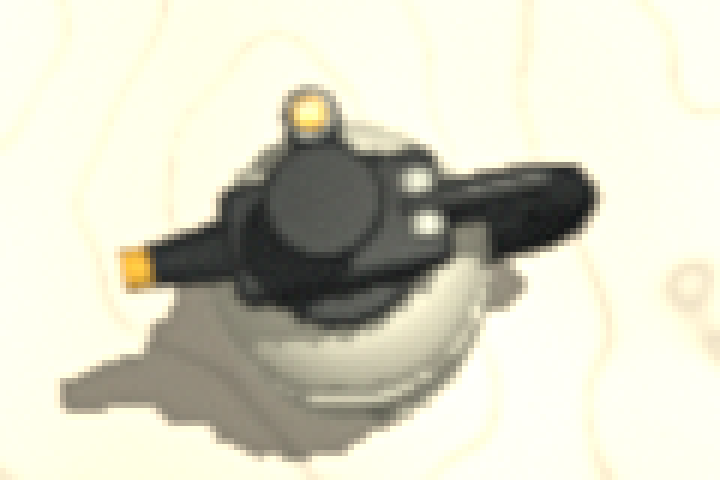

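```bash
python3 - <<'E'
from h import *
k=onz('top',293.8,253.3,.272);p=onz('top',291.3,238.7,.219);nz=onz('top',261.2,264.7,.2)
ks=onz('side',270+307/6,210+105/6,.272);ps=onz('side',270+177/6,210+222/6,.219)
print(k,ks,'pin',p,ps,'d',np.hypot(*(p-k)[:2]),np.hypot(*(ps-ks)[:2]))
print('pindir',np.degrees(np.arctan2(*(p-k)[[1,0]])),'noz',nz,np.degrees(np.arctan2(*(nz-k)[[1,0]])))
for n in['side','top']:
    P=pts(n,np.load(f'pics/{n}1.npz')['d'])
    for u,v in ([(293,240),(291,238),(297,253)] if n=='top' else [(299,247),(320,227)]): print(n,u,v,P[v,u])
from scipy.spatial.transform import Rotation as R
print(R.from_rotvec(manip.state()['tcp_rot']).as_matrix().round(3))
E
```

```text
[0.52026055 0.03938814 0.272     ] [0.51468982 0.04660438 0.272     ] pin [0.56159446 0.04894914 0.219     ] [0.55840716 0.05142416 0.219     ] d 0.042425291917319294 0.043982223708847856
pindir 13.024099142444896 noz [0.5048073 0.1168013 0.2      ] 101.28901939895313
side 299 247 [0.55874351 0.0524922  0.21943693]
side 320 227 [0.51628702 0.04784458 0.27306036]
top 293 240 [0.55917379 0.04525043 0.21629979]
top 291 238 [0.56269484 0.04948196 0.2215962 ]
top 297 253 [0.5207942  0.03252732 0.27318286]
[[-0.001  0.345 -0.939]
 [ 0.002 -0.939 -0.345]
 [-1.    -0.002 -0.   ]]
```

apply_moves(commands=[{"travel":[-0.08,0,0],"angular":[0,0,0]},{"travel":[-0.16,0,0],"angular":[0,0,0]},{"travel":[-0.24,0,0],"angular":[0,0,0]},{"travel":[-0.28,-0.04,-0.05],"angular":[0,0,0]},{"travel":[-0.28,-0.09,-0.1],"angular":[0,0,0]},{"travel":[-0.28,-0.14,-0.15],"angular":[0,0,0]},{"travel":[-0.28,-0.19,-0.2],"angular":[0,0,0]},{"travel":[-0.28,-0.24,-0.25],"angular":[0,0,0]},{"travel":[-0.28,-0.28,-0.3],"angular":[0,0,0]},{"travel":[-0.28,-0.32,-0.35],"angular":[0,0,0]}], fingers=1)

```text
t: 0.93
tool_pos: [0.3162, -0.3511, 0.3625]
tcp_rot: [2.03, 0.361, -2.03]
wrist_force: [0.7, -0.5, -0.2]
grip_width: 0.0247
```

apply_moves(commands=[{"travel":[0,-0.05,-0.055],"angular":[0,0,0]},{"travel":[0,-0.1,-0.11],"angular":[0,0,0]},{"travel":[0,-0.15,-0.165],"angular":[0,0,0]},{"travel":[0,-0.2,-0.22],"angular":[0,0,0]},{"travel":[0,-0.25,-0.275],"angular":[0,0,0]},{"travel":[0,-0.3,-0.33],"angular":[0,0,0]},{"travel":[0,-0.35,-0.385],"angular":[0,0,0]},{"travel":[0,-0.4,-0.44],"angular":[0,0,0]},{"travel":[0,-0.45,-0.49],"angular":[0,0,0]},{"travel":[0,-0.5,-0.53],"angular":[0,0,0]}])

```text
t: 1.77
tool_pos: [0.4792, -0.0247, 0.3618]
tcp_rot: [2.029, 0.362, -2.031]
wrist_force: [-0.3, -0.6, 0.3]
grip_width: 0.0006
```

apply_moves(commands=[{"travel":[0,0,0],"angular":[0,0,0]},{"travel":[0,0,0],"angular":[0,0,0]}])

```text
t: 1.93
tool_pos: [0.4787, -0.0254, 0.3619]
tcp_rot: [2.027, 0.364, -2.03]
wrist_force: [0.7, -0.8, 0.3]
grip_width: 0.0006
```

```bash
python3 - <<'E'
from h import *
s=manip.state(); np.savez('pics/w2s.npz',p=s['tool_pos'],r=s['tcp_rot']); print(s['tool_pos'],s['tcp_rot'],s['joint_vel'].max())
p,d=viewer.grab_frame('wrist'); cv2.imwrite('pics/w2.png',p[...,::-1]); np.savez('pics/w2.npz',p=p,d=d)
E
```

```text
[ 0.47872487 -0.02542789  0.36191908] [ 2.02658287  0.36443473 -2.02972303] 0.002439329755652716
```

View pics/w2.png

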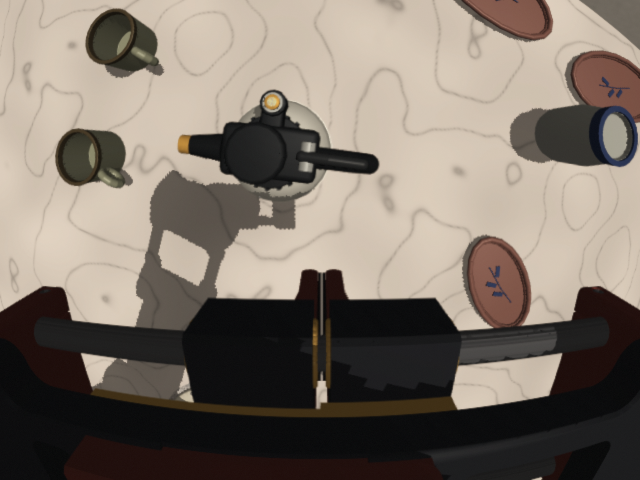

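```bash
cat >> h.py <<'E'
def wonz(u,v,z,pos,rot):
    from scipy.spatial.transform import Rotation as R
    P=viewer.camera_params('wrist'); f=240/np.tan(np.radians(P['fovy']/2)); H=P['hand_eye']; Rt=R.from_rotvec(rot).as_matrix()
    dx,dy=u-P['cx'],v-P['cy']; r=np.hypot(dx,dy); th=r/f
    d=np.array([np.sin(th)*dx/r,-np.sin(th)*dy/r,-np.cos(th)])
    o=Rt@H[:3,3]+pos; w=Rt@H[:3,:3]@d
    return o+w*(z-o[2])/w[2]
E
python3 - <<'E'
from h import *
s=np.load('pics/w2s.npz'); z=np.load('pics/w2.npz')
c=z['p'][80:220,160:400,::-1]; c=np.clip(c.astype(float)*2.2,0,255).astype(np.uint8)
cv2.imwrite("pics/w2z.png",cv2.resize(c,None,fx=3,fy=3))
print('knob',wonz(254,153,.272,s['p'],s['r']),'pin',wonz(272,101,.219,s['p'],s['r']))
d=z['d']; 
print(d[150:158,250:258].mean(), d[190:200,215:216].mean())
m=np.zeros_like(d,bool); m[110:200,200:320]=1
dd=d[153,254]; mm=m&(abs(d-dd)<.012); v,u=np.nonzero(mm); print(len(u),u.min(),u.max(),v.min(),v.max(),u.mean(),v.mean())
E
```

```text
knob [0.5217065  0.03872824 0.272     ] pin [0.562935   0.04798807 0.219     ]
0.2450894 0.5242869
3041 224 286 121 184 254.77869121999342 152.83393620519567
```

View pics/w2z.png

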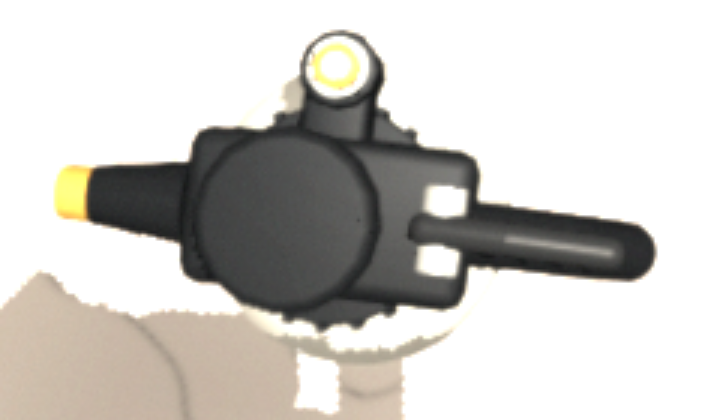

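apply_moves(commands=[{"travel":[0,-0.04,-0.052],"angular":[0,0,0]},{"travel":[0,-0.08,-0.104],"angular":[0,0,0]},{"travel":[0.0,-0.094,-0.123],"angular":[0,0,0]},{"travel":[0.06,-0.094,-0.123],"angular":[0,0,0]},{"travel":[0.11,-0.094,-0.123],"angular":[0,0,0]},{"travel":[0.14,-0.094,-0.123],"angular":[0,0,0]},{"travel":[0.14,-0.094,-0.123],"angular":[0,0,0]},{"travel":[0.14,-0.094,-0.123],"angular":[0,0,0]}])

```text
t: 2.65
tool_pos: [0.5195, 0.0372, 0.2923]
tcp_rot: [2.029, 0.359, -2.033]
wrist_force: [-0.1, 0.1, 0.2]
grip_width: 0.0004
```

```bash
python3 - <<'E'
from h import *
s=manip.state(); print(s['tool_pos'],s['wrist_force'])
p,d=viewer.grab_frame('wrist'); cv2.imwrite('pics/w3.png',np.clip(p[...,::-1].astype(float)*1.6,0,255).astype(np.uint8))
E
```

```text
[0.51953365 0.03724924 0.29226981] [-0.14284702  0.1381903   0.24162546]
```

View pics/w3.png

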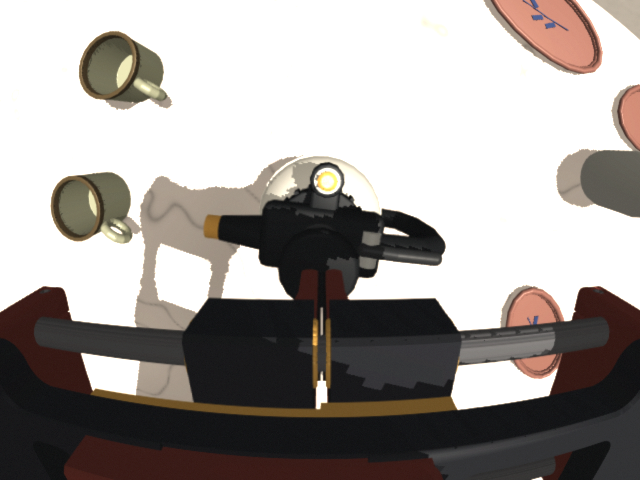

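apply_moves(commands=[{"travel":[0.025,-0.003,0],"angular":[0,0,0]},{"travel":[0.04,-0.003,0],"angular":[0,0,0]},{"travel":[0.055,-0.003,0],"angular":[0,0,0]},{"travel":[0.07,-0.003,0],"angular":[0,0,0]},{"travel":[0.085,-0.003,0],"angular":[0,0,0]},{"travel":[0.094,-0.003,0],"angular":[0,0,0]},{"travel":[0.098,-0.003,0],"angular":[0,0,0]},{"travel":[0.098,-0.003,0],"angular":[0,0,0]}])

```text
t: 3.37
tool_pos: [0.52, 0.0395, 0.2461]
tcp_rot: [2.034, 0.359, -2.026]
wrist_force: [-1.2, -0.3, 8.5]
grip_width: 0.0006
```

apply_moves(commands=[{"travel":[0.004,0,0],"angular":[0,0,0]},{"travel":[0.008,0,0],"angular":[0,0,0]},{"travel":[0.008,0,0],"angular":[0,0,0]}])

```text
t: 3.62
tool_pos: [0.52, 0.0395, 0.2426]
tcp_rot: [2.034, 0.359, -2.025]
wrist_force: [-2.1, -0.5, 9.0]
grip_width: 0.0006
```

apply_moves(commands=[{"travel":[-0.03,0,0],"angular":[0,0,0]},{"travel":[-0.06,0,0],"angular":[0,0,0]},{"travel":[-0.08,0,0],"angular":[0,0,0]},{"travel":[-0.08,0,0],"angular":[0,0,0]},{"travel":[-0.055,0,0],"angular":[0,0,0]},{"travel":[-0.035,0,0],"angular":[0,0,0]},{"travel":[-0.018,0,0],"angular":[0,0,0]},{"travel":[-0.004,0,0],"angular":[0,0,0]},{"travel":[0.004,0,0],"angular":[0,0,0]},{"travel":[0.004,0,0],"angular":[0,0,0]}])

```text
t: 4.45
tool_pos: [0.5206, 0.0399, 0.2422]
tcp_rot: [2.038, 0.359, -2.021]
wrist_force: [-1.0, 1.1, 18.7]
grip_width: 0.0002
```

```bash
python3 - <<'E'
from h import *
s=manip.state(); print(s['tool_pos'],s['wrist_force'])
p,d=viewer.grab_frame('side'); c=p[200:310,260:380,::-1]
cv2.imwrite('pics/s4.png',cv2.resize(np.clip(c.astype(float)*1.6,0,255).astype(np.uint8),None,fx=5,fy=5))
W=pts('side',d); m=(p[...,0]>110)&(p[...,2]<80)&(p[...,1]>70)&(W[...,2]>.2); m[:,:285]=0;m[:,315:]=0; m[:235]=0;m[265:]=0
v,u=np.nonzero(m);print(len(u), u.mean(),v.mean(),W[m].mean(0), W[m].max(0))
E
```

```text
[0.52064967 0.03986683 0.2421933 ] [-0.97013217  1.13968012 18.6859411 ]
17 298.6470588235294 242.05882352941177 [0.559585   0.05213321 0.22952107] [0.56402337 0.05576863 0.23071767]
```

View pics/s4.png

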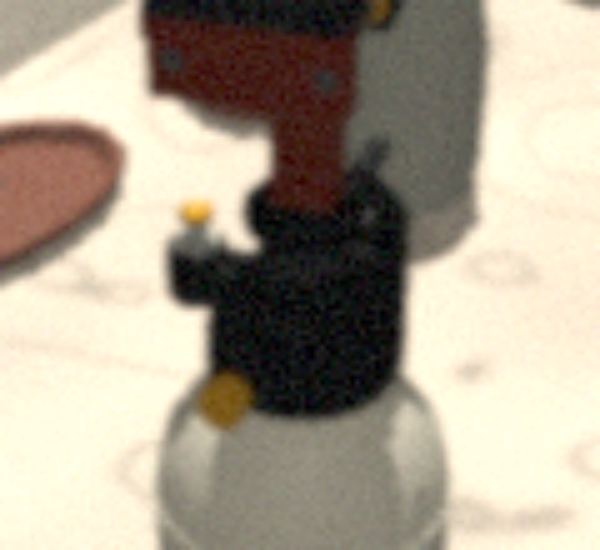

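apply_moves(commands=[{"travel":[-0.03,0,0],"angular":[0,0,0]},{"travel":[-0.06,0,0],"angular":[0,0,0]},{"travel":[-0.08,0,0],"angular":[0,0,0]},{"travel":[-0.08,0,0],"angular":[0,0,0]},{"travel":[-0.055,0,0],"angular":[0,0,0]},{"travel":[-0.035,0,0],"angular":[0,0,0]},{"travel":[-0.018,0,0],"angular":[0,0,0]},{"travel":[-0.006,0,0],"angular":[0,0,0]},{"travel":[0,0,0],"angular":[0,0,0]},{"travel":[0,0,0],"angular":[0,0,0]}])

```text
t: 5.33
tool_pos: [0.5205, 0.0399, 0.2422]
tcp_rot: [2.038, 0.359, -2.021]
wrist_force: [-1.8, -0.1, 20.3]
grip_width: 0.0003
```

apply_moves(commands=[{"travel":[-0.03,0,0],"angular":[0,0,0]},{"travel":[-0.06,0,0],"angular":[0,0,0]},{"travel":[-0.08,0,0],"angular":[0,0,0]},{"travel":[-0.08,0,0],"angular":[0,0,0]},{"travel":[-0.055,0,0],"angular":[0,0,0]},{"travel":[-0.035,0,0],"angular":[0,0,0]},{"travel":[-0.018,0,0],"angular":[0,0,0]},{"travel":[-0.006,0,0],"angular":[0,0,0]},{"travel":[0,0,0],"angular":[0,0,0]},{"travel":[0,0,0],"angular":[0,0,0]}])

```text
t: 6.17
tool_pos: [0.5204, 0.04, 0.2421]
tcp_rot: [2.038, 0.359, -2.021]
wrist_force: [-1.7, -0.2, 20.9]
grip_width: 0.0002
```

```bash
python3 - <<'E'
from h import *
s=manip.state(); print(s['tool_pos'],s['wrist_force'])
p,d=viewer.grab_frame('side'); c=p[200:310,260:380,::-1]
cv2.imwrite('pics/s5.png',cv2.resize(np.clip(c.astype(float)*1.6,0,255).astype(np.uint8),None,fx=5,fy=5))
W=pts('side',d); m=(p[...,0]>110)&(p[...,2]<80)&(p[...,1]>70)&(W[...,2]>.2); m[:,:285]=0;m[:,315:]=0; m[:230]=0;m[265:]=0
v,u=np.nonzero(m);print(len(u), u.mean(),v.mean(),W[m].mean(0), W[m].max(0))
E
```

```text
[0.5203863  0.03995865 0.24214202] [-1.65475806 -0.18902081 20.89519807]
12 298.5 239.5 [0.55990874 0.05198299 0.23474983] [0.56390467 0.05465479 0.23590427]
```

View pics/s5.png

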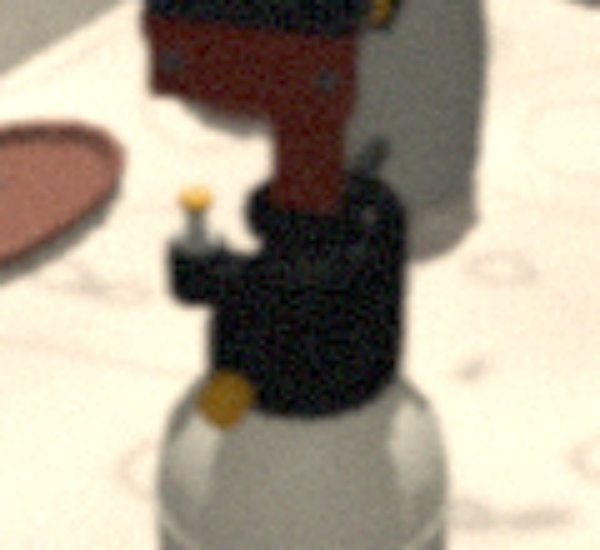

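apply_moves(commands=[{"travel":[-0.03,0,0],"angular":[0,0,0]},{"travel":[-0.06,0,0],"angular":[0,0,0]},{"travel":[-0.08,0,0],"angular":[0,0,0]},{"travel":[-0.08,0,0],"angular":[0,0,0]},{"travel":[-0.055,0,0],"angular":[0,0,0]},{"travel":[-0.035,0,0],"angular":[0,0,0]},{"travel":[-0.018,0,0],"angular":[0,0,0]},{"travel":[-0.006,0,0],"angular":[0,0,0]},{"travel":[0,0,0],"angular":[0,0,0]},{"travel":[0,0,0],"angular":[0,0,0]}])

```text
t: 7.05
tool_pos: [0.5204, 0.04, 0.2421]
tcp_rot: [2.038, 0.359, -2.021]
wrist_force: [-1.9, -0.2, 22.5]
grip_width: 0.0004
```

apply_moves(commands=[{"travel":[-0.03,0,0],"angular":[0,0,0]},{"travel":[-0.06,0,0],"angular":[0,0,0]},{"travel":[-0.1,0,0],"angular":[0,0,0]},{"travel":[-0.16,0,0],"angular":[0,0,0]},{"travel":[-0.22,0.02,0.03],"angular":[0,0,0]},{"travel":[-0.25,0.06,0.08],"angular":[0,0,0]},{"travel":[-0.25,0.1,0.13],"angular":[0,0,0]},{"travel":[-0.25,0.13,0.17],"angular":[0,0,0]},{"travel":[-0.25,0.13,0.17],"angular":[0,0,0]},{"travel":[-0.25,0.13,0.17],"angular":[0,0,0]}])

```text
t: 7.88
tool_pos: [0.4619, -0.051, 0.3613]
tcp_rot: [2.03, 0.36, -2.033]
wrist_force: [-0.1, 0.3, 0.4]
grip_width: 0.0007
```

apply_moves(commands=[{"travel":[0,0,0],"angular":[0,0,0]},{"travel":[0,0,0],"angular":[0,0,0]},{"travel":[0,0,0],"angular":[0,0,0]},{"travel":[0,0,0],"angular":[0,0,0]}])

```text
t: 8.22
tool_pos: [0.4625, -0.0496, 0.3621]
tcp_rot: [2.028, 0.363, -2.03]
wrist_force: [-1.3, 0.4, 0.1]
grip_width: 0.0002
```

```bash
python3 - <<'E'
from h import *
s=manip.state(); print(s['tool_pos'],s['wrist_force'],s['t'])
p,d=viewer.grab_frame('side'); c=p[200:310,260:380,::-1]
cv2.imwrite('pics/s6.png',cv2.resize(np.clip(c.astype(float)*1.6,0,255).astype(np.uint8),None,fx=5,fy=5))
W=pts('side',d); m=(p[...,0]>110)&(p[...,2]<80)&(p[...,1]>70)&(W[...,2]>.2); m[:,:285]=0;m[:,315:]=0; m[:230]=0;m[265:]=0
v,u=np.nonzero(m);print('pin',len(u), u.mean(),v.mean(),W[m].mean(0), W[m].max(0))
m=(W[...,2]>.262)&(W[...,2]<.285)&(d>0); m[:210]=0;m[300:]=0;m[:,:270]=0;m[:,370:]=0
q=W[m]; print('knob',len(q),q.mean(0),q.min(0),q.max(0))
p,d=viewer.grab_frame('top'); cv2.imwrite('pics/t6.png',p[...,::-1])
p0=np.load('pics/top1.npz')['p']; e=(np.abs(p.astype(int)-p0).max(-1)>40); e[330:]=0
cv2.imwrite('pics/diff6.png',(e*255).astype(np.uint8))
E
```

```text
[ 0.46252197 -0.04964067  0.36206676] [-1.25592147  0.40923417  0.08394302] 8.2167
pin 17 298.6470588235294 239.23529411764707 [0.55997425 0.05143763 0.23501381] [0.56483225 0.05536206 0.23684631]
knob 337 [0.51606782 0.04556831 0.27119018] [0.49662949 0.02037873 0.26228715] [0.5405651  0.06279739 0.2750211 ]
```

View pics/s6.png

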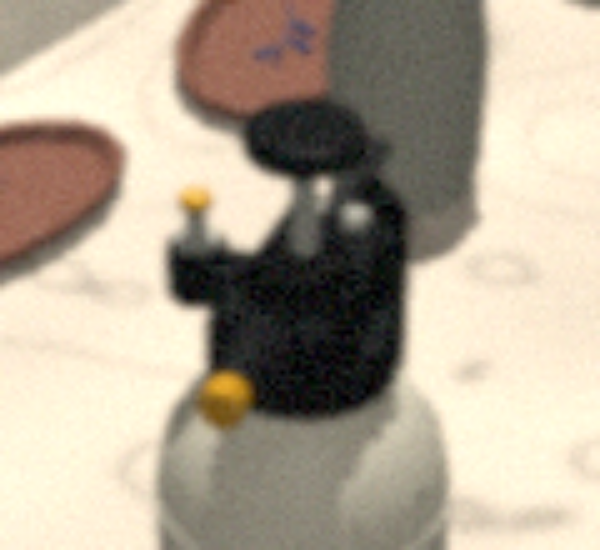

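View pics/t6.png

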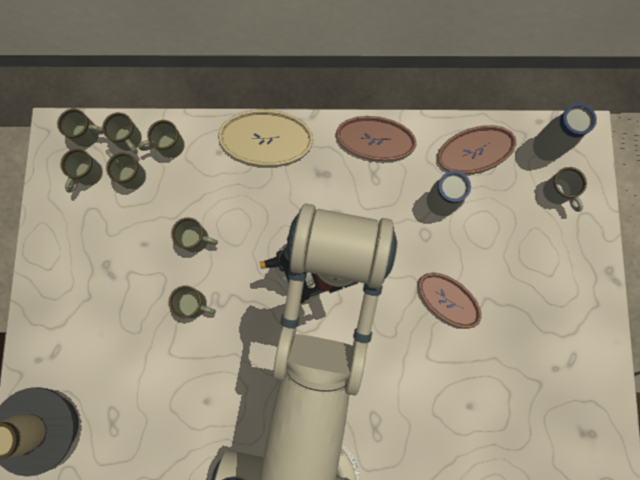

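View pics/diff6.png

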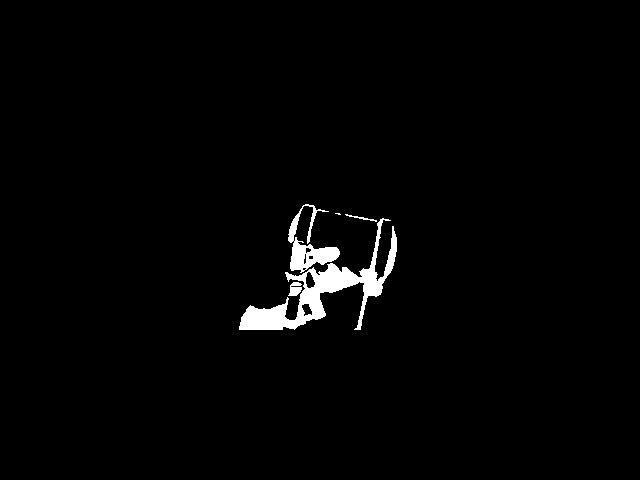

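The side view shows the pin standing out at crop (195,200), the knob up at (307,137), and nothing touching. In the top view only the arm and its shadow have changed.

```bash
python3 -c "
from bench import manip
print(manip.finish_job())"
```

```text
the job is handed in; nothing more can be done
None
```

I pumped the sprayer with the shut fingertips in five full strokes, letting the knob spring back up after each one. Then I drew the arm clear and handed the job in at about 8.3 s; it reported no verdict.

**Last checks before handing in**
- **Pin:** the cap measured 0.235 m high, against 0.234 m for fully out. It was already there after the fourth stroke and held after the fifth.
- **Plunger:** up. In the side view the knob averaged 0.271 m high, the same as at the start.
- **Sprayer:** upright, with the knob's position within about 0.5 mm of where it stood.
- **Mugs, dish and vase:** comparing the top view before and after, only the arm and its shadow had changed.
- **Forces:** the highest reading I saw was about 22 N, with the plunger at its stop. After the retreat the wrist force was near zero and the fingers were clear of everything.

**One disagreement:** the side camera placed the knob about 5 to 7 mm away from where the top and wrist cameras did. I aimed by those two, which agreed to about 2 mm.

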